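Find the loose bar of the pot stand and take it out

TASK

One of the three bars of the wooden pot stand has come unglued in its notches. Feel for it by nudging the bars endwise: push a bar to the left and then back to the right, and the loose one slides a few millimetres to a stop each way, while the others stay put. When you have pushed the loose bar fully to the left and then fully to the right, lift it straight up, level, out from between its neighbours and lay it flat, the same way up, in the middle of the chopping board to be reglued; do not drop it or disturb the bowl, jars and bottle.

Things in the scene. Friction and masses are not known exactly. Their poses are not given: they have to be found in the camera images.
- stand: Slatted pale wooden pot stand, 140 mm deep (its x, away from the robot) and 150 mm wide over the bars (its y, to the left), 40 mm high; firm on rubber feet, does not slide. Three bars lie across its two rails, middles at x = -41, 0 and 41 mm, 25 mm clear between them. Two are glued fast, one is loose; the joints look alike. Origin: centre of its underside, on the worktop.
- left_rail (a point): Middle of the top edge of the stand's left rail, 34 mm above the worktop. The rails run along the stand's x at y = +48 and -48 mm, 20 mm thick, 140 long. Each has three notches 19 mm wide, 13 mm deep, open at the top, for the bars. The loose bar must rise 25 mm to clear the rails.
- bar_1: One of three identical-looking pale wooden bars, 150 mm long (own y), 16 wide (x), 31 high (z), 70 g, at any of the three places. Origin: middle of its underside, 9 mm over the worktop; top at 40 mm; end faces at own y = +75 (left) and -75 mm. Cut out 12 mm high underneath over the rails, |y| 34 to 62 mm. Glued fast (does not move) or loose (slides lengthwise to 4 mm either side of the stand's middle).
- bar_2: Another bar, alike in every size to bar_1 and described there: 150 x 16 x 31 mm, origin in the middle of its underside, y along it to the left, at any of the three places; glued fast or loose. All three start up to 1.5 mm off the middle of the stand lengthwise.
- bar_3: Another bar, alike in every size to bar_1 and described there: 150 x 16 x 31 mm, origin in the middle of its underside, y along it to the left, at any of the three places; glued fast or loose. All three start up to 1.5 mm off the middle of the stand lengthwise.
- board: Dark wooden chopping board lying flat on the worktop to the right of the stand, 130 mm (its x) by 200 mm (its y), 16 mm thick, with a lighter batten across each end; it does not slide. Origin: centre of its underside, on the worktop. A bar lying on it has its origin 16 mm above the board's.
- salt_bowl: Bystander: salt bowl, 110 mm across, 51 mm high, behind the work. Origin: centre of its underside.
- oats_jar: Bystander: low clip-top glass jar, 94 mm across, 69 mm high, behind the work. Origin: centre of its underside.
- oil_flask: Bystander: clear square glass oil bottle with a black cap, 42 mm wide, 170 mm high, behind the stand. Origin: centre of its underside.
- cashew_jar: Bystander: round glass jar of nuts, 114 mm across, 99 mm high, behind the board. Origin: centre of its underside.

How it is judged:
By the outcome, as a careful person would: the job done as asked, in the order asked, and still so for the second after the job is handed in, with the robot touching nothing.
It also fails if it takes over 54 s, if anything falls off the work surface, if the arm or the gripper's body presses on something with over 40 N, if the wrist force passes 120 N, or if a joint passes its speed limit or range.

ROBOT

A 6-joint arm with a two-finger parallel gripper is mounted at the origin on a cart in front of the work surface, level with it; the furniture and walls round the work are solid. World frame = base frame: x ahead of the robot, y to its left, z up, the work surface at z = 0. Lengths are in m, angles in degrees, forces in N, time in s.
With the tool pointing down it reaches from about 0.375 to 0.9 m from the base axis. Payload 3.1 kg.
Tool frame: the origin (TCP) lies at the very end of the fingers, on their centre line; the grasp point (between the pads) lies grip_point_offset behind it (grip_point_offset is the distance from the TCP to the grasp point, in m); z points along the fingers, y is the line along which they close (so a half turn about z gives the same grasp; the last joint's range is limited). The gripper opens to 87 mm and grips with 3 to 60 N. Pads are 19 mm wide; open, the fingers measure 117 mm over their backs; the gripper's body (75 mm by 190 mm) begins 51 mm behind the grasp point.
Start: joints at [59.502, 30.224, 82.088, -0, 67.689, -10.227], TCP at [0.216, 0.586, 0.223] pointing down, gripper open.
Joint ranges: [-176.69, 176.69], [-43.24, 126.21], [12.49, 139.97], [-82, 262], [0, 151.66], [-163.58, 163.58]. Speed limits (degrees/s): [159.86, 159.86, 180, 180, 180, 180].

INTERFACE

Orientations are given as a 3x3 rotation matrix whose columns are the frame's x, y, z axes.
In Python, from rig import * gives the robot as it stands.
- The arm moves only by the tool move_arm, never from a script. Its argument "increments" is a list of rows, each a list of 3 entries, a list of its own where there are three numbers: the shift along the tool's x, y, z in units of 30 mm (1.0 is 30 mm), then the turn, a rotation vector about the tool's x, y, z in units of 120 degrees (1.0 is 120 degrees), then the closure, from 0 (fully open) to 1 (shut). A call has 1 to 20 rows; each row shifts and turns the commanded pose from where the row before left it, along the tool's axes as they then stand; what a row does not reach is not made up. A row lasts 1/12 s, in which the tool goes at most 41.7 mm and 7.16 degrees, less where a joint would pass 70% of its speed; a pose out of reach is approached as far as the arm can. A call with a number of a shift or a turn outside -1 to 1 is refused whole. A call with a gripper value outside its range is refused whole. The fingers move at their own pace and stop on an object; the grip force is fixed at half the most. Time passes only in rows, so rows that do not move let the fingers close. It gives the time, the measured TCP pose, the force, the opening and the grip force at its end, in the units of the state.
- read_state(): the state, without advancing time (a new reading comes with each control period).
- capture(name): name is "scene" or "top"; returns a dict with "img" (384x512x3 uint8, red, green, blue), "mtx" (3x3 intrinsics, pixels), "eye" and "rotation" of the camera in the world. Camera axes: x right, y down, z forward; pixel columns grow to the right and rows downward; lengths in m; the calibration is good to about 2 mm. A picture is of the moment at which its call begins. There is no depth.
- hand_in(): hands the job in; it is judged then, once.
Trained networks look in a picture, given as the dict that the camera call returned (one of the last four; its "shot" number tells which), for a name from the list of things; names that differ only in an ending like _2 or _b are one class to them, and where a whole thing is asked for, a point or a joint stands for the part that bears it (a point fixed in the world has none). Each returns a list of dicts, best first, with "confidence" (0 to 1); they miss things now and then, are a little off and sometimes report something else, mostly with a low value. They report only what shows in the picture. A call takes as long as a camera call.
- search_frame(picture, label): "extent" ([left, top, right, bottom] as shares, 0 to 1, of the picture: columns of its width, rows of its height, round what is visible of it).
- pinpoint(picture, label): "xy" ([column, row] as shares, 0 to 1, of the picture: columns of its width, rows of its height: a listed point, or the origin of a listed thing).
The state is a dict: "time_s": time; "joint_positions": joint angles; "qvel": joint speeds; "tau": joint torques, N m; "position": TCP position; "tcp_rot": TCP orientation; "force": force on the tool from outside, world axes, zero at the start; "moment": the same for the moment, N m; "opening": opening from 0.0 (shut) to 1.0 (fully open); "grasp_force": force on a finger pad.
Only numpy, scipy, OpenCV 4.12 (cv2) and the standard library are available. Lean on these libraries where they do the work, as an engineer would, in place of code of your own. Each camera call takes 0.05 s, during which the arm holds its last target. There are 200 camera calls.

## Working session

There is one attempt and no reset: what is moved stays moved. The work goes in short steps, Python scripts to look and compute and a tool call to move; the robot and the scene stay as the last step left them, time stands still between calls to the robot, and variables do not carry over. Pictures are saved under pics/ and viewed, at most 10 in all, crops included, and the job is handed in when it is done.

Besides the shell and the picture viewer there is one more tool, called as name(argument=value, ...), one argument or row to a line, values as JSON. move_arm: Moves the arm, as the interface text tells. Its arguments: {"type":"object","properties":{"increments":{"type":"array"}},"required":["increments"]}

```bash
ls; mkdir -p pics
python3 - <<'E'
from rig import *
import cv2, numpy as np
s=read_state(); print({k:np.round(v,3).tolist() for k,v in s.items()})
for n in("top","scene"):
    c=capture(n); cv2.imwrite(f"pics/{n}1.png",c["img"][:,:,::-1])
    print(n,np.round(c["eye"],3),np.round(c["rotation"],3).tolist(),np.round(c["mtx"],1).tolist())
    for l in("stand","left_rail","bar_1","board","salt_bowl","oats_jar","oil_flask","cashew_jar"):
        for r in pinpoint(c,l)[:4 if l=="bar_1" else 1]:
            p=np.array(r["xy"])*[512,384]
            z={"left_rail":.034,"bar_1":.009}.get(l,0)
            d=c["rotation"]@np.linalg.inv(c["mtx"])@np.append(p,1)
            w=c["eye"]+d*(z-c["eye"][2])/d[2]
            print(l,round(r["confidence"],2),p.round(1),w.round(4))
E
```

```text
pics
{'time_s': 0.0, 'joint_positions': [59.501, 30.28, 82.157, 0.001, 67.689, -10.23], 'qvel': [0.06, -0.097, -0.091, 0.079, 0.037, -0.122], 'tau': [-0.0, -44.004, -17.659, 0.063, 0.058, -0.0], 'position': [0.216, 0.586, 0.222], 'tcp_rot': [[-0.938, 0.346, -0.001], [0.346, 0.938, -0.002], [0.0, -0.002, -1.0]], 'force': [0.792, 0.457, -0.498], 'moment': [0.03, -0.01, 0.053], 'grasp_force': 0.0, 'opening': 0.998}
top [0.465 0.    0.969] [[0.013, -0.993, 0.115], [-1.0, -0.011, 0.012], [-0.011, -0.115, -0.993]] [[391.6, 0.0, 264.2], [0.0, 391.6, 191.1], [0.0, 0.0, 1.0]]
stand 0.69 [196.8 239.4] [0.456  0.1765 0.    ]
left_rail 0.55 [174.3 233.8] [0.4687 0.2245 0.034 ]
bar_1 0.88 [199.4 223.4] [0.4949 0.1698 0.009 ]
bar_1 0.65 [196.8 240.8] [0.4526 0.1748 0.009 ]
bar_1 0.17 [342.  245.6] [ 0.4455 -0.178   0.009 ]
board 0.87 [338.3 244.1] [ 0.4489 -0.1706  0.    ]
salt_bowl 0.7 [303.6 143.5] [ 0.6994 -0.0856  0.    ]
oats_jar 0.64 [237.6 152.8] [0.6738 0.0805 0.    ]
oil_flask 0.93 [193.3 156.7] [0.6626 0.1922 0.    ]
cashew_jar 0.78 [351.  126.8] [ 0.7438 -0.2054  0.    ]
scene [0.285 0.573 0.734] [[-0.878, -0.356, 0.321], [-0.479, 0.628, -0.613], [0.017, -0.692, -0.722]] [[406.5, 0.0, 258.8], [0.0, 406.5, 187.8], [0.0, 0.0, 1.0]]
stand 0.83 [271.1 284.5] [0.4589 0.1772 0.    ]
left_rail 0.82 [258.5 295.1] [0.4613 0.2275 0.034 ]
bar_1 0.61 [255.4 273.1] [0.4972 0.1744 0.009 ]
bar_1 0.61 [273.4 282.5] [0.4548 0.1757 0.009 ]
bar_1 0.55 [289.8 295.3] [0.4134 0.1854 0.009 ]
board 0.96 [338.9 181.4] [ 0.4446 -0.1707  0.    ]
salt_bowl 0.83 [236.3 166.4] [ 0.7005 -0.0892  0.    ]
oats_jar 0.86 [208.4 214.2] [0.6735 0.0838 0.    ]
oil_flask 0.73 [182.5 250.6] [0.6653 0.1974 0.    ]
cashew_jar 0.65 [244.5 135.8] [ 0.7454 -0.21    0.    ]
```

Run:
```python
import cv2
a=cv2.imread("pics/top1.png")[180:300,130:410]
b=cv2.imread("pics/scene1.png")[130:370,150:430]
a=cv2.resize(a,None,fx=2.5,fy=2.5,interpolation=2);b=cv2.resize(b,None,fx=2.5,fy=2.5,interpolation=2)
cv2.imwrite("pics/t1.png",a);cv2.imwrite("pics/s1.png",b)
```

```text
(no output)
```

View pics/t1.png

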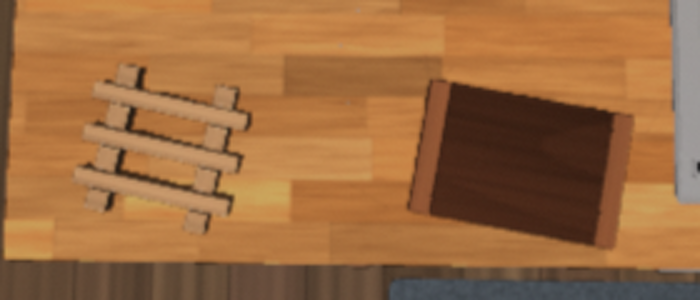

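View pics/s1.png

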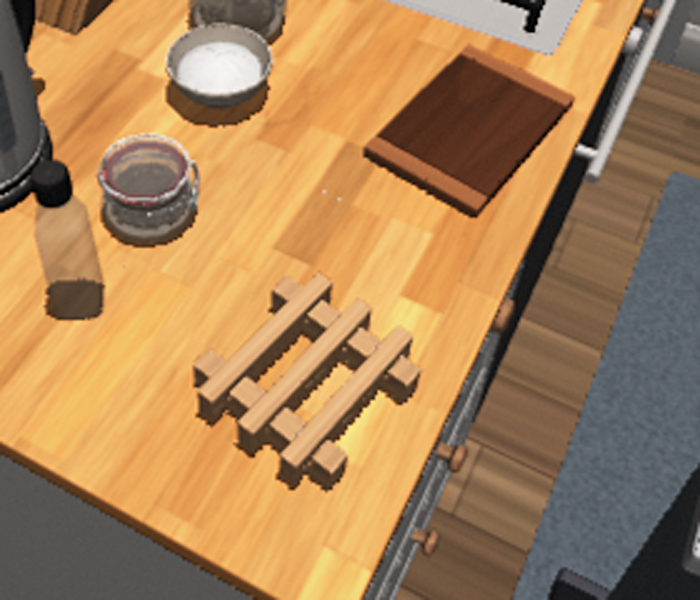

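The top crop shows the stand's bars at about (97,87)-(249,120), (87,130)-(240,162) and (78,173)-(230,205), and the board's corners at (430,80), (632,115), (612,248) and (408,210). The scene crop shows three bar tops, with the near one at (290,458)-(403,333). The area around the stand is free.

```bash
cat > h.py <<'E'
from rig import *
import numpy as np, cv2
from scipy.optimize import least_squares
def ray(c,p,z):
    d=c["rotation"]@np.linalg.inv(c["mtx"])@np.append(p,1)
    return c["eye"]+d*(z-c["eye"][2])/d[2]
def proj(c,w):
    q=c["mtx"]@c["rotation"].T@(np.array(w)-c["eye"]); return q[:2]/q[2]
def crop(q,off): return (np.array(q,float)+.5)/2.5-.5+off
E
python3 - <<'E'
from h import *
print("gpo",grip_point_offset)
T,S=capture("top"),capture("scene")
tp=crop([(97,87),(249,120),(87,130),(240,162),(78,173),(230,205)],(130,180))
sp=crop([(205,393),(322,282),(248,425),(362,307),(290,458),(403,333)],(150,130))
M=[(x,y,.04) for x in(.041,0,-.041) for y in(.075,-.075)]
def W(p,m):
    c,s=np.cos(p[2]),np.sin(p[2]); return [p[0]+c*m[0]-s*m[1],p[1]+s*m[0]+c*m[1],m[2]]
for sets in([(T,tp)],[(S,sp)],[(T,tp),(S,sp)]):
    f=lambda p:np.concatenate([proj(c,W(p,m))-q for c,P in sets for m,q in zip(M,P)])
    r=least_squares(f,[.456,.176,0]); print("stand",r.x[:2].round(4),np.degrees(r.x[2]).round(2),"rms",np.sqrt((r.fun**2).mean()).round(2))
B=[ray(T,q,.016) for q in crop([(430,80),(632,115),(612,248),(408,210)],(130,180))]
B=np.array(B); print(B.round(3),B.mean(0).round(4)); d=B[0]+B[3]-B[1]-B[2]; print("byaw",np.degrees(np.arctan2(-d[0],d[1])))
# dark mask
hsv=cv2.cvtColor(T["img"],cv2.COLOR_RGB2HSV)
for c in (T,): 
    for r in search_frame(c,"board")[:1]: print(np.array(r["extent"])*[512,384,512,384])
E
```

```text
gpo 0.0187
stand [0.4593 0.1736] -11.07 rms 0.37
stand [0.4568 0.1777] -11.47 rms 1.42
stand [0.458  0.1757] -11.24 rms 1.28
[[ 0.526 -0.08   0.016]
 [ 0.495 -0.275  0.016]
 [ 0.368 -0.253  0.016]
 [ 0.401 -0.059  0.016]] [ 0.4475 -0.1666  0.016 ]
byaw -9.42444526679603
[293.12   211.392  384.9216 283.3152]
```

move_arm(
  increments=[
    [[0,0,0],[0,0,0.056],0.7],
    [[0,0,0],[0,0,0.056],0.7],
    [[0,0,0],[0,0,0.056],0.7],
    [[0,0,0],[0,0,0.056],0.7],
    [[0,0,0],[0,0,0.056],0.7],
    [[0,0,0],[0,0,0.056],0.7],
    [[0,0,0],[0,0,0.056],0.7],
    [[0,0,0],[0,0,0.056],0.7],
    [[0,0,0],[0,0,0.056],0.7],
    [[0,0,0],[0,0,0.056],0.7],
    [[0,0,0],[0,0,0.056],0.7],
    [[0,0,0],[0,0,0.056],0.7],
  ],
)

```text
time_s: 2.05
position: [0.2165, 0.5863, 0.2226]
tcp_rot: [[0.195, 0.981, -0.0], [0.981, -0.195, -0.0], [-0.0, -0.0, -1.0]]
force: [0.4, -0.9, -0.3]
opening: 0.311
grasp_force: 0.0
```

move_arm(
  increments=[
    [[-0.59,0.53,0],[0,0,0],0.7],
    [[-0.59,0.53,0],[0,0,0],0.7],
    [[-0.59,0.53,0],[0,0,0],0.7],
    [[-0.59,0.53,0],[0,0,0],0.7],
    [[-0.59,0.53,0],[0,0,0],0.7],
    [[-0.59,0.53,0],[0,0,0],0.7],
    [[-0.59,0.53,0],[0,0,0],0.7],
    [[-0.59,0.53,0],[0,0,0],0.7],
    [[-0.59,0.53,0],[0,0,0],0.7],
    [[-0.59,0.53,0],[0,0,0],0.7],
    [[-0.59,0.53,0],[0,0,0],0.7],
    [[-0.59,0.53,0],[0,0,0],0.7],
    [[-0.59,0.53,0],[0,0,0],0.7],
    [[-0.59,0.53,0],[0,0,0],0.7],
    [[-0.59,0.53,0],[0,0,0],0.7],
    [[-0.59,0.53,0],[0,0,0],0.7],
    [[-0.59,0.53,0],[0,0,0],0.7],
    [[-0.59,0.53,0],[0,0,0],0.7],
    [[-0.59,0.53,0],[0,0,0],0.7],
    [[-0.59,0.53,0],[0,0,0],0.7],
  ],
)

```text
time_s: 3.72
position: [0.4623, 0.1774, 0.2227]
tcp_rot: [[0.189, 0.982, 0.0], [0.982, -0.189, 0.0], [0.0, 0.0, -1.0]]
force: [0.2, 0.3, 0.2]
opening: 0.301
grasp_force: 0.0
```

move_arm(
  increments=[
    [[-0.08,-0.13,0.6],[0,0,0],0.7],
    [[0,0,0.9],[0,0,0],0.7],
    [[0,0,0.9],[0,0,0],0.7],
    [[0,0,0.9],[0,0,0],0.7],
    [[0,0,0.9],[0,0,0],0.7],
    [[0,0,0.9],[0,0,0],0.7],
    [[0,0,0.4],[0,0,0],0.7],
    [[0,0,0],[0,0,0],0.7],
    [[0,0,0],[0,0,0],0.7],
  ],
)

```text
time_s: 4.47
position: [0.4573, 0.1768, 0.0572]
tcp_rot: [[0.189, 0.982, -0.001], [0.982, -0.189, -0.0], [-0.0, -0.001, -1.0]]
force: [0.2, 0.2, -0.4]
opening: 0.299
grasp_force: 0.0
```

Run:
```python
from h import *
S=capture("scene"); im=S["img"][:,:,::-1]
# where TCP line projects at z=.06
p=read_state()["position"]; print(p, proj(S,p))
cv2.imwrite("pics/s2.png",cv2.resize(im[200:360,180:380],None,fx=3.75,fy=3.75,interpolation=2))
```

```text
[0.45805264 0.17697596 0.05796405] [272.68881277 269.03261413]
```

View pics/s2.png

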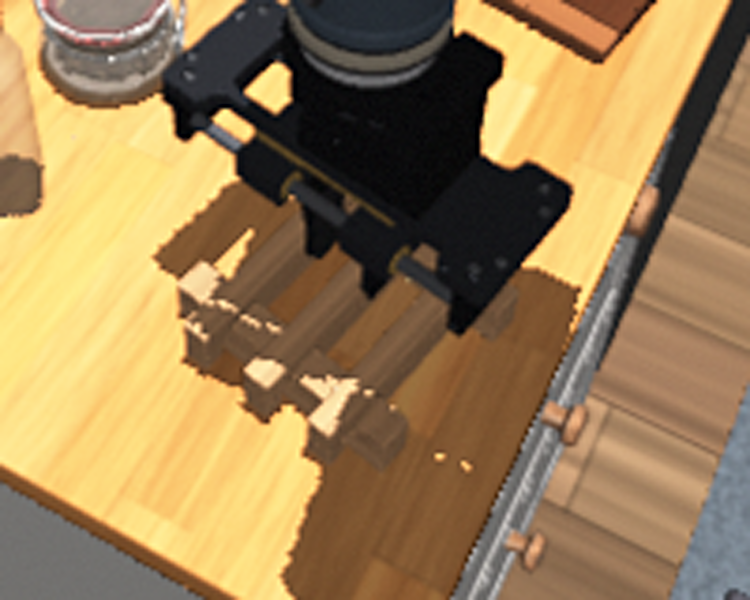

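The picture shows the two fingertips at about (318,258) and (372,295), one each side of the middle bar's line. The gaps look clear, so I descend.

move_arm(
  increments=[
    [[0,0,0.3],[0,0,0],0.7],
    [[0,0,0.3],[0,0,0],0.7],
    [[0,0,0.2],[0,0,0],0.7],
  ],
)

```text
time_s: 4.77
position: [0.4578, 0.177, 0.0334]
tcp_rot: [[0.189, 0.982, 0.001], [0.982, -0.189, 0.0], [0.0, 0.001, -1.0]]
force: [-0.4, 0.6, 0.0]
opening: 0.303
grasp_force: 0.0
```

move_arm(
  increments=[
    [[0,0,0.3],[0,0,0],0.7],
    [[0,0,0.3],[0,0,0],0.7],
    [[0,0,0.1],[0,0,0],0.7],
    [[0,0,0],[0,0,0],1],
    [[0,0,0],[0,0,0],1],
    [[0,0,0],[0,0,0],1],
    [[0,0,0],[0,0,0],1],
    [[0,0,0],[0,0,0],1],
  ],
)

```text
time_s: 5.43
position: [0.4576, 0.1769, 0.0124]
tcp_rot: [[0.19, 0.982, 0.0], [0.982, -0.19, 0.0], [0.0, 0.0, -1.0]]
force: [1.4, -0.6, -6.1]
opening: 0.18
grasp_force: 30.0
```

move_arm(
  increments=[
    [[0.03,0,0],[0,0,0],1],
    [[0.03,0,0],[0,0,0],1],
    [[0,0,0],[0,0,0],1],
  ],
)

```text
time_s: 5.68
position: [0.4576, 0.1769, 0.0124]
tcp_rot: [[0.188, 0.982, -0.001], [0.982, -0.188, -0.002], [-0.003, -0.001, -1.0]]
force: [2.0, -10.2, -5.5]
opening: 0.184
grasp_force: 30.0
```

move_arm(
  increments=[
    [[0.03,0,0],[0,0,0],1],
    [[0.03,0,0],[0,0,0],1],
    [[0,0,0],[0,0,0],1],
  ],
)

```text
time_s: 5.93
position: [0.4575, 0.177, 0.0124]
tcp_rot: [[0.187, 0.982, -0.003], [0.982, -0.187, -0.005], [-0.005, -0.002, -1.0]]
force: [0.9, -18.8, -4.0]
opening: 0.181
grasp_force: 30.0
```

The middle bar doesn't move at 19 N, so it is glued. Next is the far bar.

move_arm(
  increments=[
    [[-0.12,0,0],[0,0,0],0.7],
    [[0,0,0],[0,0,0],0.7],
    [[0,0,0],[0,0,0],0.7],
    [[0,0,-0.6],[0,0,0],0.7],
    [[0,0,-0.7],[0,0,0],0.7],
    [[0,0,-0.2],[0,0,0],0.7],
    [[0,0.7,0],[0,0,0],0.7],
    [[0,0.67,0],[0,0,0],0.7],
    [[0,0,0],[0,0,0],0.7],
    [[0,0,0],[0,0,0],0.7],
  ],
)

```text
time_s: 6.77
position: [0.4986, 0.1693, 0.0576]
tcp_rot: [[0.189, 0.982, 0.001], [0.982, -0.189, 0.0], [0.0, 0.001, -1.0]]
force: [-1.0, 0.9, -0.5]
opening: 0.299
grasp_force: 0.0
```

move_arm(
  increments=[
    [[0,0,0.4],[0,0,0],0.7],
    [[0,0,0.4],[0,0,0],0.7],
    [[0,0,0.4],[0,0,0],0.7],
    [[0,0,0.3],[0,0,0],0.7],
    [[0,0,0],[0,0,0],1],
    [[0,0,0],[0,0,0],1],
    [[0,0,0],[0,0,0],1],
    [[0,0,0],[0,0,0],1],
    [[0,0,0],[0,0,0],1],
  ],
)

```text
time_s: 7.52
position: [0.4981, 0.1692, 0.0131]
tcp_rot: [[0.189, 0.982, 0.001], [0.982, -0.189, 0.0], [0.0, 0.001, -1.0]]
force: [0.3, -0.6, -0.2]
opening: 0.178
grasp_force: 30.0
```

move_arm(
  increments=[
    [[0.03,0,0],[0,0,0],1],
    [[0.03,0,0],[0,0,0],1],
    [[0,0,0],[0,0,0],1],
  ],
)

```text
time_s: 7.77
position: [0.4984, 0.171, 0.0128]
tcp_rot: [[0.189, 0.982, 0.001], [0.982, -0.189, 0.0], [0.0, 0.001, -1.0]]
force: [0.2, 0.3, -1.2]
opening: 0.182
grasp_force: 30.0
```

The far bar slid freely, so it is the loose one. I push it on to its left stop.

move_arm(
  increments=[
    [[0.04,0,0],[0,0,0],1],
    [[0.04,0,0],[0,0,0],1],
    [[0.04,0,0],[0,0,0],1],
    [[0.04,0,0],[0,0,0],1],
    [[0,0,0],[0,0,0],1],
  ],
)

```text
time_s: 8.18
position: [0.4985, 0.1729, 0.0125]
tcp_rot: [[0.187, 0.982, -0.002], [0.982, -0.187, -0.004], [-0.004, -0.001, -1.0]]
force: [-0.7, -13.7, 1.8]
opening: 0.183
grasp_force: 30.0
```

move_arm(
  increments=[
    [[-0.05,0,0],[0,0,0],1],
    [[-0.05,0,0],[0,0,0],1],
    [[-0.05,0,0],[0,0,0],1],
    [[-0.05,0,0],[0,0,0],1],
    [[-0.05,0,0],[0,0,0],1],
    [[-0.05,0,0],[0,0,0],1],
    [[-0.05,0,0],[0,0,0],1],
    [[-0.05,0,0],[0,0,0],1],
    [[-0.05,0,0],[0,0,0],1],
    [[0,0,0],[0,0,0],1],
  ],
)

```text
time_s: 9.02
position: [0.497, 0.1648, 0.0126]
tcp_rot: [[0.192, 0.981, 0.002], [0.981, -0.192, 0.004], [0.004, 0.001, -1.0]]
force: [-0.7, 11.6, -3.5]
opening: 0.184
grasp_force: 30.0
```

It travelled 8.2 mm between stops and pressed firmly at each. I relax the preload and lift straight up.

move_arm(
  increments=[
    [[0.09,0,0],[0,0,0],1],
    [[0,0,0],[0,0,0],1],
    [[0,0,-0.1],[0,0,0],1],
    [[0,0,-0.15],[0,0,0],1],
    [[0,0,-0.2],[0,0,0],1],
    [[0,0,-0.2],[0,0,0],1],
    [[0,0,-0.3],[0,0,0],1],
    [[0,0,-0.4],[0,0,0],1],
    [[0,0,-0.6],[0,0,0],1],
    [[0,0,-0.6],[0,0,0],1],
    [[0,0,-0.4],[0,0,0],1],
    [[0,0,-0.1],[0,0,0],1],
    [[0,0,0],[0,0,0],1],
  ],
)

```text
time_s: 10.1
position: [0.4978, 0.1648, 0.1056]
tcp_rot: [[0.189, 0.982, 0.003], [0.982, -0.189, 0.0], [0.001, 0.003, -1.0]]
force: [0.6, -0.7, 0.2]
opening: 0.184
grasp_force: 30.0
```

move_arm(
  increments=[
    [[-0.3,0,0],[0,0,0],1],
    [[-0.6,0,0],[0,0,0],1],
    [[-0.75,0.04,0],[0,0,-0.002],1],
    [[-0.75,0.04,0],[0,0,-0.002],1],
    [[-0.75,0.04,0],[0,0,-0.002],1],
    [[-0.75,0.04,0],[0,0,-0.002],1],
    [[-0.75,0.04,0],[0,0,-0.002],1],
    [[-0.75,0.04,0],[0,0,-0.002],1],
    [[-0.75,0.04,0],[0,0,0],1],
    [[-0.75,0.04,0],[0,0,0],1],
    [[-0.75,0.04,0],[0,0,0],1],
    [[-0.75,0.04,0],[0,0,0],1],
    [[-0.75,0.04,0],[0,0,0],1],
    [[-0.75,0.03,0],[0,0,0],1],
    [[-0.75,0,0],[0,0,0],1],
    [[-0.4,0,0],[0,0,0],1],
    [[-0.2,0,0],[0,0,0],1],
    [[0,0,0],[0,0,0],1],
    [[0,0,0],[0,0,0],1],
  ],
)

```text
time_s: 11.68
position: [0.4521, -0.1692, 0.1037]
tcp_rot: [[0.165, 0.986, -0.001], [0.986, -0.165, 0.001], [0.001, -0.002, -1.0]]
force: [-0.2, 0.3, -0.4]
opening: 0.181
grasp_force: 30.0
```

Run:
```python
from h import *
T=capture("top");S=capture("scene")
p=read_state()["position"]; print(p)
a=cv2.resize(T["img"][150:310,260:430,::-1],None,fx=2.3,fy=2.3,interpolation=2)
b=cv2.resize(S["img"][80:240,250:420,::-1],None,fx=2.3,fy=2.3,interpolation=2)
cv2.imwrite("pics/b1.png",np.hstack([a,b]))
for c in(T,S):
  for r in search_frame(c,"bar_1")[:2]+pinpoint(c,"bar_1")[:3]+pinpoint(c,"board")[:1]: print(r)
```

```text
[ 0.45235524 -0.16864299  0.10385976]
{'extent': [0.315, 0.6375, 0.441, 0.6888], 'confidence': 0.83}
{'extent': [0.3248, 0.5984, 0.4432, 0.6526], 'confidence': 0.83}
{'xy': [0.3844, 0.6323], 'confidence': 0.91}
{'xy': [0.374, 0.6664], 'confidence': 0.8}
{'xy': [0.6695, 0.6284], 'confidence': 0.67}
{'xy': [0.6602, 0.6341], 'confidence': 0.83}
{'extent': [0.477, 0.6536, 0.584, 0.8083], 'confidence': 0.88}
{'extent': [0.6309, 0.3565, 0.6766, 0.4409], 'confidence': 0.85}
{'xy': [0.6707, 0.394], 'confidence': 0.84}
{'xy': [0.5293, 0.7299], 'confidence': 0.56}
{'xy': [0.5643, 0.7703], 'confidence': 0.55}
{'xy': [0.6662, 0.4729], 'confidence': 0.87}
```

View pics/b1.png

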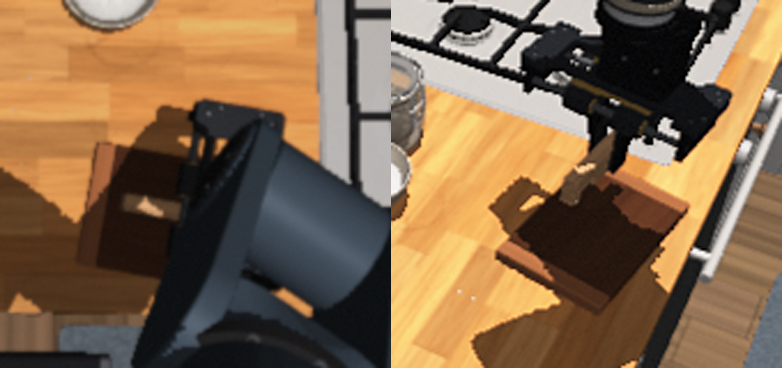

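The bar is held level over the board (left end at about (140,205) in the top crop), needing a small shift of -5 mm in x. I lower it gently.

move_arm(
  increments=[
    [[0,-0.17,0.3],[0,0,0],1],
    [[0,0,0.6],[0,0,0],1],
    [[0,0,0.6],[0,0,0],1],
    [[0,0,0.5],[0,0,0],1],
    [[0,0,0.3],[0,0,0],1],
    [[0,0,0.2],[0,0,0],1],
    [[0,0,0.1],[0,0,0],1],
    [[0,0,0],[0,0,0],1],
    [[0,0,0],[0,0,0],1],
  ],
)

```text
time_s: 12.83
position: [0.4481, -0.1692, 0.0264]
tcp_rot: [[0.164, 0.986, 0.001], [0.986, -0.164, -0.0], [-0.0, 0.001, -1.0]]
force: [0.1, 0.1, -1.2]
opening: 0.182
grasp_force: 30.0
```

move_arm(
  increments=[
    [[0,0,0.08],[0,0,0],1],
    [[0,0,0.06],[0,0,0],1],
    [[0,0,0.05],[0,0,0],1],
    [[0,0,0.03],[0,0,0],1],
    [[0,0,0.02],[0,0,0],1],
    [[0,0,0],[0,0,0],1],
  ],
)

```text
time_s: 13.33
position: [0.4478, -0.1691, 0.0194]
tcp_rot: [[0.165, 0.986, 0.0], [0.986, -0.165, -0.0], [-0.0, 0.0, -1.0]]
force: [-0.5, 0.5, 4.7]
opening: 0.181
grasp_force: 30.0
```

move_arm(
  increments=[
    [[0,0,0],[0,0,0],0.75],
    [[0,0,0],[0,0,0],0.65],
    [[0,0,0],[0,0,0],0.6],
    [[0,0,0],[0,0,0],0.6],
    [[0,0,-0.1],[0,0,0],0.6],
    [[0,0,-0.3],[0,0,0],0.6],
    [[0,0,-0.6],[0,0,0],0.6],
    [[0,0,-0.8],[0,0,0],0.6],
    [[0,0,-0.8],[0,0,0],0.6],
    [[0,0,-0.8],[0,0,0],0.6],
    [[0.8,0,-0.8],[0,0,0],0.6],
    [[0.8,0,-0.5],[0,0,0],0.6],
    [[0.8,0,0],[0,0,0],0.6],
    [[0.8,0,0],[0,0,0],0.6],
    [[0.8,0,0],[0,0,0],0.6],
    [[0.8,0,0],[0,0,0],0.6],
    [[0.8,0,0],[0,0,0],0.6],
    [[0.8,0,0],[0,0,0],0.6],
    [[0,0,0],[0,0,0],0.6],
    [[0,0,0],[0,0,0],0.6],
  ],
)

```text
time_s: 15.0
position: [0.4791, 0.0213, 0.1604]
tcp_rot: [[0.162, 0.987, 0.0], [0.987, -0.162, -0.0], [-0.0, 0.0, -1.0]]
force: [0.3, -0.1, 0.0]
opening: 0.399
grasp_force: 0.0
```

Run:
```python
from h import *
T=capture("top");S=capture("scene")
a=cv2.resize(T["img"][180:300,280:400,::-1],None,fx=3.3,fy=3.3,interpolation=2)
b=cv2.resize(S["img"][120:240,270:390,::-1],None,fx=3.3,fy=3.3,interpolation=2)
cv2.imwrite("pics/b2.png",np.hstack([a,b]))
for c in(T,S):
  for n,z in(("bar_1",.016),("board",0)):
    for r in pinpoint(c,n)[:3]:
      print(n,round(r["confidence"],2),ray(c,np.array(r["xy"])*[512,384],z).round(4))
```

```text
bar_1 0.76 [0.4184 0.1866 0.016 ]
bar_1 0.76 [0.4515 0.176  0.016 ]
board 0.71 [ 0.4443 -0.1694  0.    ]
bar_1 0.91 [0.4554 0.1875 0.016 ]
bar_1 0.85 [0.4146 0.1833 0.016 ]
bar_1 0.68 [ 0.4487 -0.1641  0.016 ]
board 0.73 [ 0.4408 -0.1695 -0.    ]
```

View pics/b2.png

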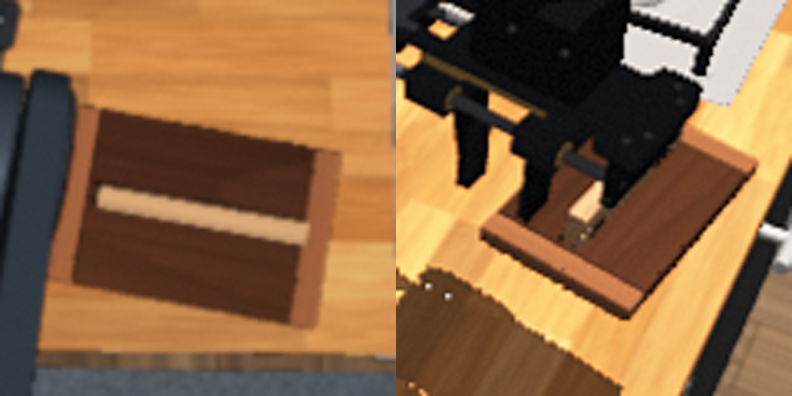

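The bar lies flat and upright, centred and square on the board (its middle at about (203,215), the board's middle at about (198,217)). The gripper is clear of everything.

```bash
python3 -c "
from rig import *
print(hand_in())"
```

```text
the job is handed in; nothing more can be done
None
```

The far bar was the loose one; I pushed it fully left and then fully right, lifted it out level, laid it flat in the middle of the chopping board, and handed the job in.

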